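# Pulse the tablet mill

## Robot

A 6-joint arm with a two-finger parallel gripper is mounted at the origin on the work surface. World frame = base frame: x ahead of the robot, y to its left, z up, the work surface at z = 0. Lengths are in m, angles in rad, forces in N, time in s.
With the tool pointing down it reaches from about 0.3 to 0.775 m from the base axis. Payload 14.6 kg.
Tool frame: the origin (TCP) lies between the finger pads, 19 mm behind the fingertips; this is the grasp point; z points along the fingers, y is the line along which they close (so a half turn about z gives the same grasp; the last joint's range is limited). The gripper opens to 94 mm and grips with 3 to 60 N. Pads are 16 mm wide; open, the fingers measure 119 mm over their backs; the gripper's body (75 mm by 177 mm) begins 78 mm behind the grasp point.
Start: joints at [-1.191, 0.3, 1.521, -0, 1.321, -0.067], TCP at [0.238, -0.496, 0.224] pointing down, gripper open.
Joint ranges: [-3.03, 3.03], [-0.79, 2.21], [0.23, 2.52], [-1.04, 4.18], [0, 3.07], [-2.55, 2.55]. Speed limits (rad/s): [2.22, 2.22, 2.57, 3.14, 3.14, 3.14].

## Interface

Orientations are given as [roll, pitch, yaw] about the fixed x, y, z axes, in that order (R = Rz(yaw) Ry(pitch) Rx(roll)).
In Python, from station import ctrl gives the robot as it stands.
- The arm moves only by the tool step_arm, never from a script. Its argument "plan" is a list that holds one entry, the list of rows, each a list of 6 numbers: the shift along the tool's x, y, z in units of 30 mm (1.0 is 30 mm), then the turn, a rotation vector about the tool's x, y, z in units of 6 degrees (1.0 is 6 degrees). In form: [[[dx, dy, dz, wx, wy, wz], ...]]. A call has 1 to 8 rows; each row is the pose to reach, as a shift and turn from the pose commanded when the call began, along the tool's axes at that moment; what a row does not reach only later rows make up. A row lasts 1/12 s, in which the tool goes at most 41.7 mm and 7.16 degrees, less where a joint would pass 70% of its speed; a pose out of reach is approached as far as the arm can. A call with a gripper value outside its range is refused whole. "grip" is the opening, from 0 (shut) to 1 (fully open), set as the call begins (left out, the last holds). The fingers move at their own pace and stop on an object; "squeeze" is the grip in N (left out, the last holds). Time passes only in rows, so rows that repeat a pose let the fingers close. It gives the time, the measured TCP pose, the force, the opening and the grip force at its end, in the units of the state.
- ctrl.get_obs(): the state, without advancing time (a new reading comes with each control period).
- ctrl.camera(name): name is "scene" or "top" or "wrist"; returns the picture (400x640x3 uint8, red, green, blue); there is no depth.
- ctrl.camera_model(name): a dict with "intrinsics" (3x3 intrinsics, pixels), "R" (3x3) and "t" (3): a world point X has camera coordinates R X + t; the wrist camera has in their place "tool_from_camera" (4x4, takes a point from camera to tool coordinates, whose origin is the TCP and whose axes are the flange's). Camera axes: x right, y down, z forward; pixel columns grow to the right and rows downward; lengths in m; the calibration is good to about 2 mm. The wrist camera is an equidistant fisheye: a pixel r from the principal point sees the ray r / f radians off the axis. A picture is of the moment at which its call begins: read the wrist's pose just before it. camera_model takes no time and is no camera call.
- ctrl.hand_in(): hands the job in; it is judged then, once.
Trained networks look in the newest picture that a camera, given by its name, has taken for a name from the list of things; names that differ only in an ending like _2 or _b are one class to them, and where a whole thing is asked for, a point or a joint stands for the part that bears it (a point fixed in the world has none). Each returns a list of dicts, best first, with "confidence" (0 to 1); they miss things now and then, are a little off and sometimes report something else, mostly with a low value. They report only what shows in the picture. A call takes as long as a camera call.
- ctrl.masks_of(query, camera): "pixels" (400x640 bool, what is visible of it) and "at" ([column, row] in pixels, amid what is visible of it).
- ctrl.place_of(query, camera): "at" ([column, row] in pixels: a listed point, or the origin of a listed thing).
The state is a dict: "time_s": time; "qpos": joint angles; "joint_vel": joint speeds; "tau": joint torques, N m; "ee_pos": TCP position; "eef_rot": TCP orientation; "force": force on the tool from outside, world axes, zero at the start; "moment": the same for the moment, N m; "grip_width": finger opening in m; "grip_force": force on a finger pad.
Only numpy, scipy, OpenCV 4.12 (cv2) and the standard library are available. Lean on these libraries where they do the work, as an engineer would, in place of code of your own. Each camera call takes 0.05 s, during which the arm holds its last target. There are 200 camera calls.

## Task

Pulse the tablets in the mill: take the grinding cup with the teal top, lower its blade cap all the way down into the mill's socket with its two lugs through the two slots, and twist it clockwise (seen from above) to the green pulse mark, half way to the lock. Hold it there, steady against the mill's return spring, and never take it as far as the lock click: the program finishes while the gripper is still holding the cup at the pulse mark. Leave the orange-topped cup, the tablet bottle and the stain jar standing where they are.

Things in the scene. Friction and masses are not known exactly. Their poses are not given: they have to be found in the camera images.
- cup: The grinding cup to use: sealed, standing on its round black blade cap (60 mm diameter), clear body with white tablets, teal top; 115 mm tall, 0.2 to 0.45 kg. Origin: centre of its underside, z up. Grip it by the teal top: 54 x 54 mm, flat sides square to the cup's x and y, z = 88 to 114 mm (TCP much deeper: its body hits the top).
- cup_lug (a point): Centre of the lug on the cup's +x side, 32 mm from the axis and 5 mm above the cup's underside; an identical lug lies on the -x side. The lugs are round pins 10 mm wide and 6 mm tall (z = 2 to 8 mm) that stand out to 37 mm from the axis. Above each is a white index rib on the cap; a white bar across the teal top lies in line with both. Axes as the cup's, which is the same after a half turn.
- mill: The tablet mill: white motor base, fixed to the counter, 128 mm diameter at the foot, 94 mm at the collar, 115 mm tall; place and yaw differ each time. Origin: centre of its foot, z up. Bayonet socket in its top; entry slots on the mill's +x and -x sides, a white mark on the collar by each. From each slot clockwise (from above): green pulse mark at 36 degrees, red lock mark at 72.
- socket (a point): Centre of the socket's floor, on the mill's axis 100 mm above the counter, axes as the mill's. The cup's origin comes to this point when fully down. Collar top 15 mm above the floor. Lip opening 63.5 mm in diameter with a 1.5 mm chamfer, slots 16 mm wide; the lip's underside is 9.5 mm above the floor, so the lugs pass beneath it only once the cup is down.
- pulse_ring (a joint): Spring-return switch ring under the lip: rad, 0 at rest, grows clockwise from above. A lug in mid slot meets its paddle after 0.08 rad of clockwise twist, then the ring turns with the cup. Cup at the pulse mark: 0.55. The spring resists with 0.12 N m at 0 and 0.28 N m at the mark, and turns a released cup back. Lock detents are met at about 0.82 and snap over (the click) at about 1.0.
- spare_cup: Bystander: a like grinding cup, empty, with an orange top; same sizes and axes. Leave it standing.
- tablet_bottle: Bystander: amber tablet bottle with a white cap, 52 mm in diameter, 95 mm tall, beyond the cups. Origin: centre of its underside. Leave it standing.
- stain_jar: Bystander: small purple stain jar with a purple cap, 48 mm in diameter, 70 mm tall, beyond the cups. Origin: centre of its underside. Leave it standing.

How it is judged:
On the way, in this order (a step that is already met when the one before it is completed fails the run):
1. the teal-topped cup is lifted clear of the counter in the gripper (height (world z) of cup above 0.03 m and contact force between the fingers and cup above 1 N), for 0.1 s.
2. the cup is fully down in the mill's socket, upright (z of cup in the frame of socket between -0.003 and 0.003 m and horizontal distance between cup and socket below 0.004 m and angle between cup's own z axis and vertical below 0.06 rad), for 0.1 s.
At the end, for the whole second after the job is handed in: The teal-topped cup is upright and fully down in the socket (within 4 mm), twisted clockwise 36 degrees from the slot, within about 8 (switch ring 0.40 to 0.70 rad), still, and held by the fingers; the spare cup, tablet bottle and stain jar stand within 30 mm of where they were (z of cup in the frame of socket between -0.003 and 0.004 m and horizontal distance between cup and socket below 0.004 m and angle between cup's own z axis and vertical below 0.06 rad and value of joint pulse_ring between 0.4 and 0.7 rad and velocity of joint pulse_ring between -0.2 and 0.2 rad/s and contact force between the fingers and cup above 2 N and contact force between cup and mill above 0.3 N and distance of each of spare_cup, tablet_bottle, stain_jar from where it was at the start of the episode below 0.03 m and angle between each of spare_cup, tablet_bottle, stain_jar's own z axis and vertical below 0.2 rad); the arm keeps its last pose, push and grip.
It fails at once if the cup is twisted as far as the lock click (switch ring beyond 0.97 rad) (value of joint pulse_ring above 0.97 rad).
It fails at once if the spare cup, tablet bottle or stain jar is knocked over (angle between any of spare_cup, tablet_bottle, stain_jar's own z axis and vertical above 0.5 rad).
It also fails if it takes over 42 s, if anything falls off the work surface, if the arm or the gripper's body presses on something with over 40 N, if the wrist force passes 120 N, or if a joint passes its speed limit or range.

## Working session

There is one attempt and no reset: what is moved stays moved. The work goes in short steps, Python scripts to look and compute and a tool call to move; the robot and the scene stay as the last step left them, time stands still between calls to the robot, and variables do not carry over. Pictures are saved under pics/ and viewed, at most 10 in all, crops included, and the job is handed in when it is done.

Besides the shell and the picture viewer there is one more tool, called after "Request:" as name([rows], argument=value, ...), one row to a line, values as JSON. step_arm: Moves the arm, as the interface text tells. Its arguments: {"type":"object","properties":{"plan":{"type":"array","items":{"type":"array","items":{"type":"array","items":{"type":"number"}}}},"grip":{"type":"number"},"squeeze":{"type":"number"}},"required":["plan"]}

```bash
mkdir -p pics; python3 - <<'E'
from station import ctrl
import cv2,numpy as np
o=ctrl.get_obs();print(o)
for c in("top","scene"):
    im=ctrl.camera(c);cv2.imwrite(f"pics/{c}0.png",im[:,:,::-1])
    m=ctrl.camera_model(c);print(c,m)
    for q in("cup","cup_lug","mill","socket","spare_cup","tablet_bottle","stain_jar"):
        print(q,[(np.round(d["at"],1),round(d["confidence"],2)) for d in ctrl.place_of(q,c)[:3]])
E
```

```text
{'time_s': 0.0, 'qpos': array([-1.19060319e+00,  3.00505574e-01,  1.52162058e+00,  1.95923400e-05,
        1.32070514e+00, -6.66095848e-02]), 'joint_vel': array([ 0.00073377, -0.00125503,  0.00142347, -0.00144908,  0.00093823,
        0.00193768]), 'tau': array([ 6.79609893e-04, -5.31806552e+01, -3.52736378e+01,  7.09151826e-02,
        2.43266195e-02, -1.25912952e-04]), 'ee_pos': array([ 0.23754728, -0.49576946,  0.2236507 ]), 'eef_rot': array([-3.14035803e+00, -1.01378763e-04,  4.46797795e-01]), 'force': array([ 0.08825987,  0.28247508, -0.47326336]), 'moment': array([-0.01345974, -0.05775238, -0.0027244 ]), 'grip_force': 0.0, 'grip_width': 0.09419237148669624}
top {'intrinsics': array([[432.91923748,   0.        , 319.95487343],
       [  0.        , 432.91923748, 193.67594246],
       [  0.        ,   0.        ,   1.        ]]), 'R': array([[ 0.02443793, -0.9996919 , -0.00434644],
       [-0.97648676, -0.02293871, -0.21435349],
       [ 0.21418775,  0.00948259, -0.97674648]]), 't': array([-0.06804028,  0.60290799,  0.9236618 ])}
cup [(array([344. , 223.4]), 0.85), (array([429.1,
[... 286 characters left out ...]
ay([354.4, 211.1]), 0.36)]
stain_jar []
scene {'intrinsics': array([[485.75180728,   0.        , 329.18303819],
       [  0.        , 485.75180728, 198.03959769],
       [  0.        ,   0.        ,   1.        ]]), 'R': array([[ 0.88667571,  0.46229904,  0.00926226],
       [ 0.37856581, -0.71428456, -0.58863018],
       [-0.26550728,  0.52543045, -0.80834938]]), 't': array([-0.51554842, -0.25487715,  1.21145716])}
cup [(array([287.6, 217.5]), 0.65)]
cup_lug [(array([293.9, 226.4]), 0.68)]
mill [(array([367.7, 125. ]), 0.95)]
socket [(array([373.8,  92.3]), 0.8)]
spare_cup [(array([202.8, 277.5]), 0.85)]
tablet_bottle [(array([380. , 194.5]), 0.56)]
stain_jar [(array([335.4, 310.8]), 0.81)]
```

```bash
python3 - <<'E'
import cv2,numpy as np
t=cv2.imread("pics/top0.png")[120:290,150:490]
cv2.imwrite("pics/t1.png",cv2.resize(t,(800,400),interpolation=cv2.INTER_CUBIC))
E
```

```text
(no output)
```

View pics/t1.png

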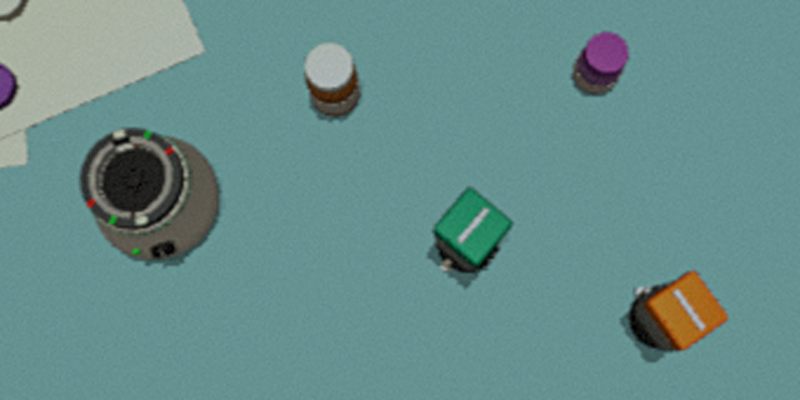

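View pics/scene0.png

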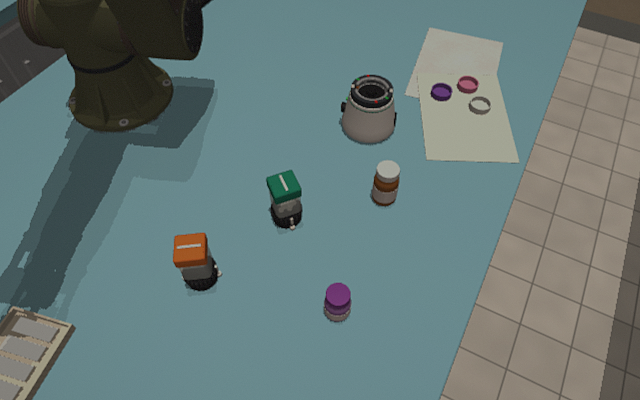

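The top crop shows the teal cup (crop ~473,227) with its white bar pointing up and to the right. The mill collar is at ~(135,180), with its slot marks at ~(121,134) and (140,219). The spare cup, bottle and jar are well clear. The scene view agrees.

```bash
cat > h.py <<'E'
from station import ctrl
import cv2,numpy as np
from scipy.spatial.transform import Rotation as Ro
def tool():
    o=ctrl.get_obs();return np.array(o["ee_pos"]),Ro.from_euler("xyz",o["eef_rot"]).as_matrix()
def back(c,px,z,pose=None):
    m=ctrl.camera_model(c);K=m["intrinsics"];px=np.atleast_2d(np.array(px,float))
    if c=="wrist":
        u=(px-[K[0,2],K[1,2]])/[K[0,0],K[1,1]];r=np.linalg.norm(u,axis=1,keepdims=True)
        d=np.hstack([u/np.maximum(r,1e-9)*np.sin(r),np.cos(r)])
        p,R=pose;T=m["tool_from_camera"];d=d@T[:3,:3].T@R.T;C=p+R@T[:3,3]
    else:
        d=np.hstack([(px-[K[0,2],K[1,2]])/[K[0,0],K[1,1]],np.ones((len(px),1))])@m["R"];C=-m["R"].T@m["t"]
    return (C+d*((z-C[2])/d[:,2:]))[:,:2]
def teal(im):
    h=cv2.cvtColor(im,cv2.COLOR_RGB2HSV);return h
E
python3 - <<'E'
from h import *
im=cv2.imread("pics/top0.png");h=cv2.cvtColor(im,cv2.COLOR_BGR2HSV)
b=(h[...,0]>70)&(h[...,0]<87)&(h[...,1]>150)
b[:, :310]=0;b[:,400:]=0
b=cv2.morphologyEx(b.astype(np.uint8),cv2.MORPH_CLOSE,np.ones((7,7)))
c=max(cv2.findContours(b,0,1)[0],key=cv2.contourArea)[:,0]
w=back("top",c,0.114);r=cv2.minAreaRect((w*1000).astype(np.float32));print("top rect",r)
s=150;f=340/800
g=lambda x,y:(150+x*f,120+y*f)
bar=back("top",[g(460,242),g(488,210)],0.114);print("bar",bar,np.degrees(np.arctan2(*(bar[1]-bar[0])[::-1])))
mk=back("top",[g(121,134),g(140,219)],0.115);print(mk,mk.mean(0),np.degrees(np.arctan2(*(mk[1]-mk[0])[::-1])))
for c,px,z in(("top",(207.1,196.8),.1),("scene",(373.8,92.3),.1),("top",(217.9,203.9),0),("scene",(367.7,125),0),("top",(344,223.4),0),("scene",(287.6,217.5),0),("top",(431.3,253.2),0),("top",(292,163.4),0),("scene",(335.4,310.8),0)):print(c,px,back(c,px,z))
print(ctrl.camera_model("wrist"))
E
```

```text
top rect ((545.4944458007812, -120.76966857910156), (53.54636764526367, 54.094970703125), 51.14722442626953)
bar [[ 0.53115073 -0.11017267]
 [ 0.56127402 -0.13540882]] -39.954998165673175
[[0.62481304 0.20610587]
 [0.54523462 0.18208077]] [0.58502383 0.19409332] -163.20068598868926
top (207.1, 196.8) [[0.58386905 0.19425528]]
scene (373.8, 92.3) [[0.58734978 0.20133145]]
top (217.9, 203.9) [[0.58743691 0.19421105]]
scene (367.7, 125) [[0.5828484  0.19622882]]
top (344, 223.4) [[ 0.54695978 -0.11245784]]
scene (287.6, 217.5) [[ 0.54850683 -0.12229909]]
top (431.3, 253.2) [[ 0.48080454 -0.31965815]]
top (292, 163.4) [[0.69380512 0.01817102]]
scene (335.4, 310.8) [[ 0.72848918 -0.25759959]]
{'intrinsics': array([[309.70691629,   0.        , 323.93451057],
       [  0.        , 309.70691629, 198.37473087],
       [  0.        ,   0.        ,   1.        ]]), 'tool_from_camera': array([[ 9.44423403e-04, -9.68878738e-01, -2.47534035e-01,
         7.13363974e-02],
       [ 9.99999528e-01,  9.71410841e-04,  1.31038431e-05,
         2.66342004e-04],
       [ 2.27761210e-04, -2.47533931e-01,  9.68879199e-01,
        -1.61052643e-01],
       [ 0.00000000e+00,  0.00000000e+00,  0.00000000e+00,
         1.00000000e+00]])}
```

```bash
cat >> h.py <<'E'
def go(xyz,yaw):
    p,R=tool();Rt=Ro.from_euler("xyz",[np.pi,0,np.radians(yaw)]).as_matrix()
    d=R.T@(np.array(xyz)-p)/.03;w=np.degrees(Ro.from_matrix(R.T@Rt).as_rotvec())/6
    print("move",np.round(d,3).tolist()+np.round(w,3).tolist())
E
python3 -c "
from h import *
go([.5455,-.1208,.21],51.1)"
```

```text
move [14.659, -6.845, 0.475, 0.0, 0.0, -4.25]
```

Request:
step_arm([
  [[7.3,-3.4,0.2,0,0,-2.1],[7.3,-3.4,0.2,0,0,-2.1],[7.3,-3.4,0.2,0,0,-2.1],[7.3,-3.4,0.2,0,0,-2.1],[7.3,-3.4,0.2,0,0,-2.1],[7.3,-3.4,0.2,0,0,-2.1],[7.3,-3.4,0.2,0,0,-2.1],[7.3,-3.4,0.2,0,0,-2.1]],
], grip=1)

```text
time_s: 1.47
ee_pos: [0.3918, -0.3084, 0.2184]
eef_rot: [3.141, 0.0, 0.67]
force: [0.2, -0.4, 0.7]
grip_width: 0.0939
grip_force: 0.0
```

```bash
python3 -c "
from h import *
go([.5455,-.1208,.21],51.1)"
```

```text
move [7.897, -1.723, 0.278, 0.002, 0.001, -2.122]
```

Request:
step_arm([
  [[7.9,-1.72,0.28,0,0,-2.12],[7.9,-1.72,0.28,0,0,-2.12],[7.9,-1.72,0.28,0,0,-2.12],[7.9,-1.72,0.28,0,0,-2.12],[7.9,-1.72,0.28,0,0,-2.12],[7.9,-1.72,0.28,0,0,-2.12],[7.9,-1.72,0.28,0,0,-2.12],[7.9,-1.72,0.28,0,0,-2.12]],
])

```text
time_s: 2.13
ee_pos: [0.5456, -0.1224, 0.2093]
eef_rot: [-3.141, 0.0, 0.89]
force: [-1.0, -0.7, 0.1]
grip_width: 0.0937
grip_force: 0.0
```

```bash
python3 - <<'E'
from h import *
P=tool();im=ctrl.camera("wrist");cv2.imwrite("pics/w1.png",im[:,:,::-1]);print(P[0])
h=cv2.cvtColor(im,cv2.COLOR_RGB2HSV)
b=((h[...,0]>70)&(h[...,0]<87)&(h[...,1]>150)).astype(np.uint8)
b=cv2.morphologyEx(b,cv2.MORPH_CLOSE,np.ones((15,15)))
c=max(cv2.findContours(b,0,1)[0],key=cv2.contourArea)[:,0]
print(cv2.boundingRect(c))
print(cv2.minAreaRect((back("wrist",c,0.114,P)*1000).astype(np.float32)))
E
```

```text
[ 0.54563375 -0.12238338  0.20934355]
(293, 170, 62, 61)
((547.6281127929688, -119.37361145019531), (53.40169906616211, 52.564308166503906), 51.04884719848633)
```

View pics/w1.png

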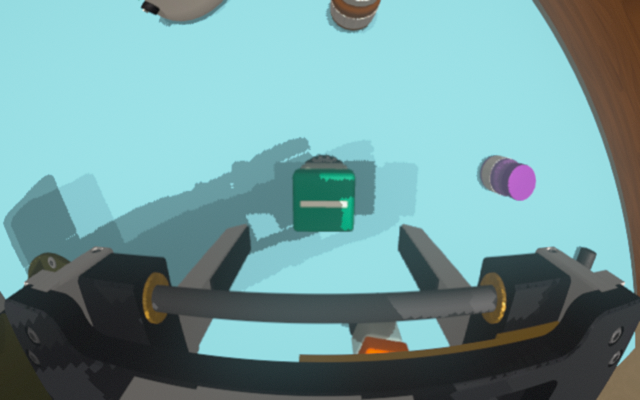

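The wrist view shows the teal top at (324,200), midway between the open fingers, with its white bar along the closing line. The jar is at (518,180), clear of the fingers.

```bash
python3 -c "
from h import *
go([.5466,-.120,.101],51.1)"
```

```text
move [0.118, -0.028, 3.619, -0.004, 0.004, -0.032]
```

Request:
step_arm([
  [[0.1,-0.03,1,0,0,-0.03],[0.1,-0.03,2,0,0,-0.03],[0.1,-0.03,2.8,0,0,-0.03],[0.1,-0.03,3.4,0,0,-0.03],[0.1,-0.03,3.6,0,0,-0.03],[0.1,-0.03,3.62,0,0,-0.03],[0.1,-0.03,3.62,0,0,-0.03]],
])

```text
time_s: 2.77
ee_pos: [0.5466, -0.1205, 0.1022]
eef_rot: [3.141, -0.0, 0.89]
force: [-0.1, -0.7, 0.3]
grip_width: 0.0937
grip_force: 0.0
```

Request:
step_arm([
  [[0,0,0,0,0,0],[0,0,0,0,0,0],[0,0,0,0,0,0],[0,0,0,0,0,0],[0,0,0,0,0,0],[0,0,0,0,0,0],[0,0,0,0,0,0],[0,0,0,0,0,0]],
], grip=0, squeeze=40)

```text
time_s: 3.43
ee_pos: [0.5467, -0.1194, 0.1014]
eef_rot: [3.141, -0.0, 0.892]
force: [0.3, 0.3, 0.7]
grip_width: 0.0537
grip_force: 40.0
```

Request:
step_arm([
  [[0,0,-1,0,0,0],[0,0,-2,0,0,0],[0,0,-3,0,0,0],[0,0,-4,0,0,0],[0,0,-5,0,0,0],[0,0,-5,0,0,0],[0,0,-5,0,0,0]],
])

```text
time_s: 4.02
ee_pos: [0.5468, -0.1194, 0.2518]
eef_rot: [3.14, -0.001, 0.892]
force: [0.1, -0.3, -4.1]
grip_width: 0.0539
grip_force: 40.0
```

```bash
python3 - <<'E'
from h import *
o=ctrl.get_obs();print(o["force"],o["moment"],o["grip_width"])
P=tool();im=ctrl.camera("wrist");cv2.imwrite("pics/w2.png",im[:,:,::-1])
h=cv2.cvtColor(im,cv2.COLOR_RGB2HSV)
b=((h[...,0]>70)&(h[...,0]<87)&(h[...,1]>150)).astype(np.uint8)
b=cv2.morphologyEx(b,cv2.MORPH_CLOSE,np.ones((15,15)))
c=max(cv2.findContours(b,0,1)[0],key=cv2.contourArea)[:,0]
r=cv2.minAreaRect((back("wrist",c,P[0][2]+.0126,P)*1000).astype(np.float32));print(r,P[0])
p=np.array(r[0])/1000-P[0][:2];print("offset in tool",P[1].T@np.r_[p,0])
go([.585-.12,.194-.09,.27],106.8)
print([ctrl.place_of(q,"wrist")[:1] for q in("socket","mill")])
E
```

```text
[ 0.07887987 -0.31469523 -4.09023409] [-0.02168519  0.04662078 -0.02231795] 0.05391241852129135
((549.83056640625, -115.81204986572266), (51.4249382019043, 52.70595169067383), 51.181392669677734) [ 0.54677853 -0.11939231  0.25180174]
offset in tool [4.70287568e-03 1.27019813e-04 3.41268433e-06]
move [4.092, -6.782, -0.656, -0.013, -0.001, -9.283]
[[], [{'at': [481.5, 171.4], 'confidence': 0.62}]]
```

View pics/w2.png

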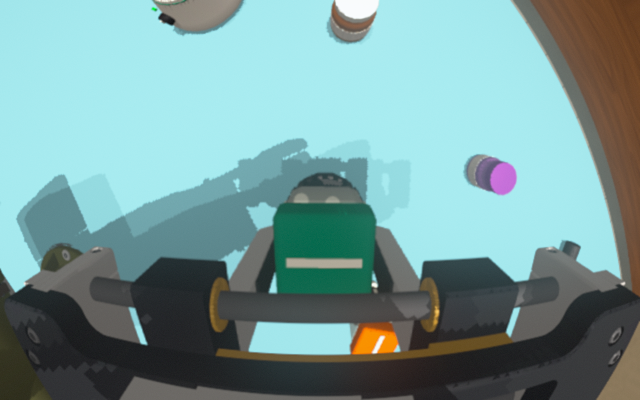

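The wrist view shows the cup held squarely, with its bar at (324,263). The rail hides the rear of the top, so I'll use the bar for the offset.

```bash
python3 - <<'E'
from h import *
P=tool()
def bar(fn,P,zt):
    im=cv2.imread(fn);h=cv2.cvtColor(im,cv2.COLOR_BGR2HSV)
    g=((h[...,0]>70)&(h[...,0]<87)&(h[...,1]>150)).astype(np.uint8)
    c=max(cv2.findContours(g,0,1)[0],key=cv2.contourArea);hull=np.zeros_like(g);cv2.fillConvexPoly(hull,cv2.convexHull(c),1)
    w=((h[...,1]<90)&(h[...,2]>150)).astype(np.uint8)&hull
    c=max(cv2.findContours(w,0,1)[0],key=cv2.contourArea)[:,0]
    r=cv2.minAreaRect((back("wrist",c,zt,P)*1000).astype(np.float32));print(cv2.boundingRect(c),r)
    print("tool offset mm",P[1].T@np.r_[np.array(r[0])-P[0][:2]*1000,0])
bar("pics/w2.png",P,P[0][2]+.0131)
# side edges of same method before the grasp
bar("pics/w1.png",(np.array([.54563,-.12238,.20934]),P[1]),.1145)
E
```

```text
(287, 259, 75, 9) ((545.0352172851562, -120.99337768554688), (4.581895351409912, 39.493831634521484), 49.83711624145508)
tool offset mm [-2.00664248e+00  3.71913497e-01  1.40957013e-03]
(301, 201, 47, 7) ((546.0645751953125, -121.7088394165039), (5.34014892578125, 39.52000045776367), 51.18938064575195)
tool offset mm [ 7.95220804e-01 -8.32792656e-02 -7.52267064e-04]
```

Request:
step_arm([
  [[1.2,-1.0,-0.6,0,0,-1],[1.8,-2.0,-0.6,0,0,-2],[2.4,-3.0,-0.6,0,0,-3],[3.0,-4.0,-0.6,0,0,-4],[3.6,-5.0,-0.6,0,0,-5],[4.1,-6.0,-0.65,0,0,-6],[4.1,-6.8,-0.65,0,0,-7],[4.1,-6.8,-0.65,0,0,-7]],
])

```text
time_s: 4.83
ee_pos: [0.4625, 0.107, 0.2695]
eef_rot: [-3.139, -0.0, 1.635]
force: [-0.5, 0.6, -3.0]
grip_width: 0.0539
grip_force: 40.0
```

```bash
python3 - <<'E'
from h import *
go([.585-.12,.194-.09,.27],106.8)
P=tool();im=ctrl.camera("wrist");cv2.imwrite("pics/w3.png",im[:,:,::-1])
print([ctrl.place_of(q,"wrist")[:1] for q in("socket","mill")])
E
```

```text
move [-0.105, 0.076, -0.016, -0.026, -0.007, -2.189]
[[{'at': [439.7, 117.7], 'confidence': 0.64}], [{'at': [415.3, 117.9], 'confidence': 0.79}]]
```

View pics/w3.png

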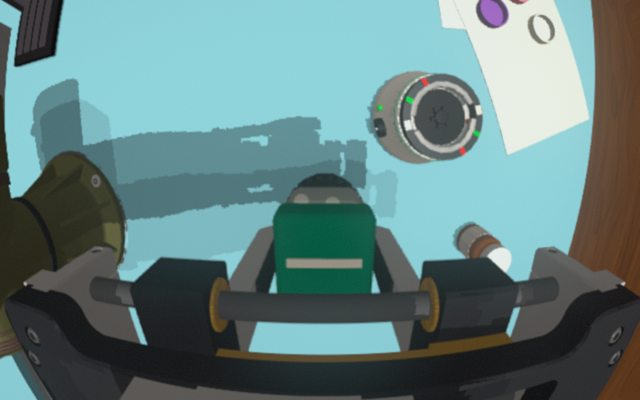

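The wrist view shows the mill at (441,117) with white slot marks at ~(407,126) and (478,110), and green and red marks clockwise from each. The cup is held as before.

```bash
cat >> h.py <<'E'
def mill(fn,P,x0,y0,x1,y1):
    im=cv2.imread(fn);h=cv2.cvtColor(im,cv2.COLOR_BGR2HSV).astype(int)
    H,S,V=h[...,0],h[...,1],h[...,2]
    roi=np.zeros(H.shape,bool);roi[y0:y1,x0:x1]=1
    C=[]
    for n,m in(("green",(H>45)&(H<75)&(S>120)),("red",((H<10)|(H>170))&(S>120)),("white",(S<40)&(V>205))):
        k,l,st,ce=cv2.connectedComponentsWithStats((m&roi).astype(np.uint8))
        for i in np.argsort(-st[1:,4])[:4]+1:
            w=back("wrist",ce[i],.115,P)[0]*1000;C.append((n,st[i,4],np.round(ce[i],1).tolist(),w))
            d=w-np.array([585,194]);print(n,st[i,4],np.round(ce[i],1),np.round(w,1),"r",round(np.hypot(*d),1),"ang",round(np.degrees(np.arctan2(d[1],d[0])),1))
E
python3 - <<'E'
from h import *
P=tool();mill("pics/w3.png",P,380,60,490,165)
print("sock",back("wrist",(439.7,117.7),.1,P))
t=cv2.imread("pics/w3.png")[55:175,360:520];cv2.imwrite("pics/w3c.png",cv2.resize(t,(800,600),interpolation=cv2.INTER_CUBIC))
E
```

```text
green 45 [408.7  99.5] [546.6 204.6] r 39.8 ang 164.6
green 31 [476.3 133. ] [628.3 178.1] r 46.1 ang -20.2
green 11 [380.5 107.7] [517.4 193. ] r 67.6 ang -179.2
red 36 [424.6  81.4] [562.8 225.8] r 38.8 ang 124.8
red 30 [462.2 150.5] [612.7 157. ] r 46.3 ang -53.2
white 197 [485.6  70.8] [635.3 249.6] r 75.0 ang 47.9
white 74 [409.1 124.3] [548.8 178.7] r 39.3 ang -157.1
white 40 [478.4 109.4] [628.5 204.5] r 44.7 ang 13.5
white 30 [465.8 111.5] [612.8 200. ] r 28.5 ang 12.1
sock [[0.58811879 0.18999131]]
```

View pics/w3c.png

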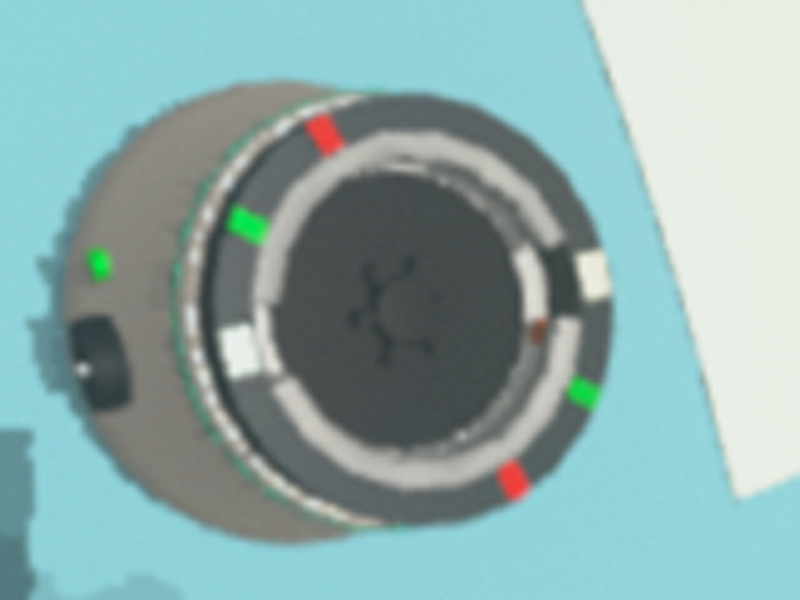

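```bash
python3 -c "
from h import *
go([.621,.087,.27],108)"
```

```text
move [-0.851, 5.162, -0.01, -0.013, 0.001, -2.493]
```

Request:
step_arm([
  [[-0.2,1,0,0,0,-0.5],[-0.4,2.2,0,0,0,-1],[-0.6,3.4,0,0,0,-1.7],[-0.8,4.5,0,0,0,-2.2],[-0.85,5.16,0,0,0,-2.49],[-0.85,5.16,0,0,0,-2.49],[-0.85,5.16,0,0,0,-2.49],[-0.85,5.16,0,0,0,-2.49]],
])

```text
time_s: 5.65
ee_pos: [0.6208, 0.0866, 0.2698]
eef_rot: [-3.14, -0.0, 1.884]
force: [-0.9, -0.6, -4.1]
grip_width: 0.054
grip_force: 40.0
```

```bash
python3 - <<'E'
from h import *
P=tool();im=ctrl.camera("wrist");cv2.imwrite("pics/w4.png",im[:,:,::-1])
o=ctrl.get_obs();print(o["ee_pos"],o["eef_rot"],o["force"])
d=ctrl.place_of("socket","wrist")[:1];print(d,back("wrist",d[0]["at"],.1,P))
mill("pics/w4.png",P,250,70,400,200)
E
```

```text
[0.62062601 0.08691157 0.27042644] [-3.14087984e+00 -1.25673193e-04  1.88417372e+00] [-0.78838101  0.07879113 -2.86964785]
[{'at': [323.6, 79.0], 'confidence': 0.73}] [[0.58398386 0.19726647]]
green 36 [356.6 102.9] [623.8 182.5] r 40.5 ang -16.5
green 3 [276.  70.] [535.6 190.4] r 49.6 ang -175.8
red 36 [335.8 118.1] [608.8 160.9] r 40.7 ang -54.3
white 59 [364.8  79.2] [624.1 208.6] r 41.7 ang 20.5
white 54 [354.7  80.2] [614.7 204.2] r 31.4 ang 18.9
white 52 [280.4  79.8] [543.2 181.8] r 43.6 ang -163.7
white 49 [290.7  80.8] [553.5 183.7] r 33.1 ang -161.9
```

View pics/w4.png

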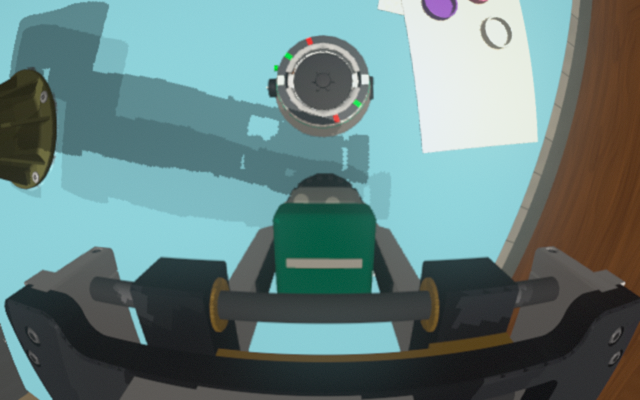

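The wrist view shows the mill straight ahead at (323,80), with its slot marks level with the cup's bar. I'll measure again with the arm at rest.

```bash
python3 - <<'E'
from h import *
P=tool();im=ctrl.camera("wrist");cv2.imwrite("pics/w5.png",im[:,:,::-1])
print(P[0],ctrl.get_obs()["eef_rot"],P[1].T@np.array([0,0,-1]))
mill("pics/w5.png",P,250,30,400,200)
print("floor feature",back("wrist",(322.5,81.5),.1,P))
E
```

```text
[0.62057777 0.08710319 0.27083735] [3.14130693e+00 7.05999356e-05 1.88504230e+00] [-5.71585360e-05  4.80759087e-05  9.99999997e-01]
green 42 [288.2  56.3] [542.8 208.2] r 44.5 ang 161.5
green 38 [356.8 103.5] [624.2 182.6] r 40.8 ang -16.3
green 22 [275.5  67.7] [534. 193.] r 51.0 ang -178.9
red 38 [309.2  41.4] [558.2 229.6] r 44.6 ang 126.9
red 38 [335.7 118.4] [608.8 161.1] r 40.6 ang -54.2
white 54 [280.5  80. ] [543.  182.1] r 43.6 ang -164.2
white 54 [364.5  79. ] [623.7 209.4] r 41.7 ang 21.7
white 50 [290.8  81.3] [553.6 183.8] r 33.0 ang -162.0
white 50 [354.5  80.8] [614.7 204.2] r 31.4 ang 18.9
floor feature [[0.58358674 0.19489901]]
```

```bash
python3 -c "
from h import *
go([.583,.1970,.235],108.5)"
```

```text
move [3.867, -0.061, 1.202, 0.003, 0.001, -0.083]
```

Request:
step_arm([
  [[1,0,0,0,0,0],[2,0,0,0,0,0],[3,-0.06,0,0,0,-0.08],[3.6,-0.06,0,0,0,-0.08],[3.87,-0.06,0.3,0,0,-0.08],[3.87,-0.06,0.8,0,0,-0.08],[3.87,-0.06,1.2,0,0,-0.08],[3.87,-0.06,1.2,0,0,-0.08]],
])

```text
time_s: 6.47
ee_pos: [0.5825, 0.1964, 0.2316]
eef_rot: [-3.137, -0.0, 1.893]
force: [-0.1, -0.3, -3.4]
grip_width: 0.0537
grip_force: 40.0
```

Request:
step_arm([
  [[0,0,0,0,0,0],[0,0,0,0,0,0],[0,0,0,0,0,0],[0,0,0,0,0,0]],
])

```text
time_s: 6.8
ee_pos: [0.5837, 0.197, 0.2355]
eef_rot: [3.14, 0.0, 1.894]
force: [0.3, -0.0, -4.7]
grip_width: 0.0542
grip_force: 40.0
```

```bash
python3 - <<'E'
from h import *
go([.583,.1970,.217],108.5)
o=ctrl.get_obs();print(o["ee_pos"],o["eef_rot"],o["force"],o["moment"])
a=[]
for c in("top","scene"):
    im=ctrl.camera(c)[:,:,::-1];x,y=((150,130) if c=="top" else(310,10));a.append(cv2.resize(im[y:y+130,x:x+110],(400,473),interpolation=cv2.INTER_CUBIC))
cv2.imwrite("pics/ts.png",np.hstack(a))
E
```

```text
move [0.008, -0.021, 0.615, 0.011, 0.0, -0.001]
[0.58365598 0.19696847 0.23545105] [3.14048727e+00 3.25649945e-05 1.89359375e+00] [ 0.27574591 -0.03702052 -4.65355546] [ 0.04978385 -0.12530367  0.0529373 ]
```

View pics/ts.png

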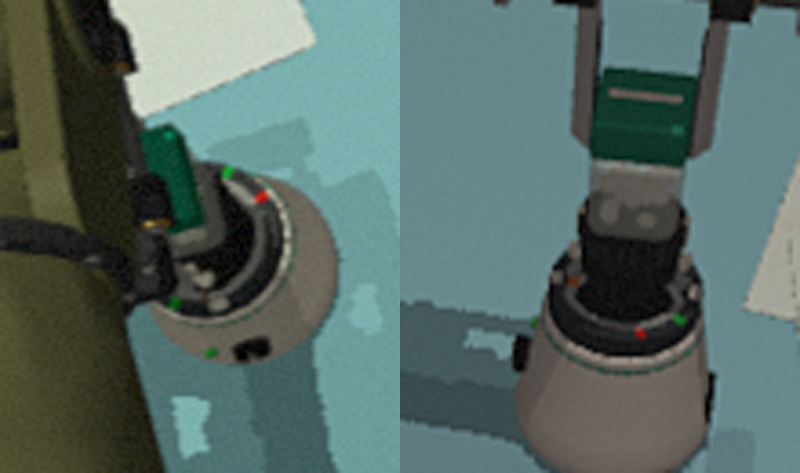

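Both views show the cup upright over the socket, with its lug and rib in line with the slot's white marks. I'll lower it slowly and watch the force.

Request:
step_arm([
  [[0,-0.02,0.15,0,0,0],[0,-0.02,0.3,0,0,0],[0,-0.02,0.4,0,0,0],[0,-0.02,0.5,0,0,0],[0,-0.02,0.6,0,0,0],[0,-0.02,0.68,0,0,0],[0,-0.02,0.72,0,0,0],[0,-0.02,0.72,0,0,0]],
])

```text
time_s: 7.57
ee_pos: [0.5827, 0.197, 0.2128]
eef_rot: [-3.141, -0.0, 1.894]
force: [-0.2, 0.7, -4.5]
grip_width: 0.0538
grip_force: 40.0
```

Request:
step_arm([
  [[0,0,0.06,0,0,0],[0,0,0.12,0,0,0],[0,0,0.18,0,0,0],[0,0,0.24,0,0,0],[0,0,0.3,0,0,0],[0,0,0.36,0,0,0],[0,0,0.38,0,0,0],[0,0,0.38,0,0,0]],
])

```text
time_s: 8.23
ee_pos: [0.5828, 0.197, 0.2017]
eef_rot: [-3.141, 0.0, 1.894]
force: [-0.1, 0.2, -4.1]
grip_width: 0.0537
grip_force: 40.0
```

Request:
step_arm([
  [[0,0,0.02,0,0,0],[0,0,0.04,0,0,0],[0,0,0.04,0,0,0],[0,0,0.04,0,0,0]],
])

```text
time_s: 8.57
ee_pos: [0.5829, 0.1969, 0.2014]
eef_rot: [3.141, 0.0, 1.894]
force: [-3.6, -1.8, 6.0]
grip_width: 0.0539
grip_force: 40.0
```

```bash
python3 -c "
from h import *
o=ctrl.get_obs();print(o)"
```

```text
{'time_s': 8.5667, 'qpos': array([ 2.66342258e-01,  4.63112522e-01,  1.35095002e+00, -1.55781916e-04,
        1.32677034e+00, -5.68243703e-02]), 'joint_vel': array([ 0.00049984, -0.00070906, -0.00052649, -0.00231374, -0.00015807,
        0.00022654]), 'tau': array([ 4.94798999e-01, -5.93283570e+01, -3.45372248e+01,  2.87553621e-01,
       -1.17266435e+00,  5.24212327e-02]), 'ee_pos': array([0.58288975, 0.19692465, 0.2013957 ]), 'eef_rot': array([3.14084269e+00, 1.94101568e-04, 1.89400046e+00]), 'force': array([-3.64670148, -1.77464391,  5.98727051]), 'moment': array([-0.37598286,  0.80410488,  0.0545508 ]), 'grip_force': 39.9888414144516, 'grip_width': 0.05390018074536336}
```

The cup is seated: about 10 N of push at z = 0.2014. Next is the clockwise twist, with the grip firmer.

Request:
step_arm([
  [[0,0,0,0,0,0],[0,0,0,0,0,0],[0,0,0,0,0,0.4],[0,0.005,0,0,0,0.8],[-0.001,0.008,0,0,0,1.2],[-0.002,0.011,0,0,0,1.6],[-0.003,0.014,0,0,0,2],[-0.003,0.014,0,0,0,2]],
], squeeze=60)

```text
time_s: 9.23
ee_pos: [0.5831, 0.1972, 0.2014]
eef_rot: [3.141, -0.0, 1.682]
force: [-3.6, -1.5, 6.0]
grip_width: 0.0536
grip_force: 60.0
```

```bash
python3 -c "
from h import *
o=ctrl.get_obs();print(o['ee_pos'],o['eef_rot'],o['force'],o['moment'],o['grip_width'])"
```

```text
[0.58313066 0.19721009 0.20139914] [ 3.14120492e+00 -3.16525821e-04  1.68222941e+00] [-3.55985977 -1.48811572  5.97239722] [-0.06305537  1.00911774  0.22441311] 0.05364793058817078
```

Request:
step_arm([
  [[0,0.004,0,0,0,0.6],[-0.001,0.008,0,0,0,1.2],[-0.002,0.012,0,0,0,1.8],[-0.003,0.016,0,0,0,2.4],[-0.004,0.02,0,0,0,3],[-0.005,0.024,0,0,0,3.6],[-0.006,0.027,0,0,0,4],[-0.006,0.027,0,0,0,4]],
])

```text
time_s: 9.9
ee_pos: [0.5839, 0.1974, 0.2014]
eef_rot: [3.141, -0.001, 1.263]
force: [-3.8, 1.0, 5.9]
grip_width: 0.0535
grip_force: 60.0
```

```bash
python3 - <<'E'
from h import *
o=ctrl.get_obs();print(o['ee_pos'],o['eef_rot'],o['force'],o['moment'],o['grip_width'],o['joint_vel'])
a=[]
im=ctrl.camera("wrist")[:,:,::-1];a.append(cv2.resize(im[130:330,210:440],(400,348),interpolation=cv2.INTER_CUBIC))
im=ctrl.camera("scene")[:,:,::-1];a.append(cv2.resize(im[30:134,320:440],(400,348),interpolation=cv2.INTER_CUBIC))
cv2.imwrite("pics/fin.png",np.hstack(a))
E
```

```text
[0.58392918 0.19738067 0.20142587] [ 3.14145687e+00 -8.99272011e-04  1.26348518e+00] [-3.76980359  0.95828164  5.91078654] [0.29308999 0.97793314 0.30577177] 0.05348791523736477 [-2.67255839e-03  1.29145423e-03  5.66076517e-05  7.32686790e-04
 -3.08574074e-03 -6.59367996e-02]
```

View pics/fin.png

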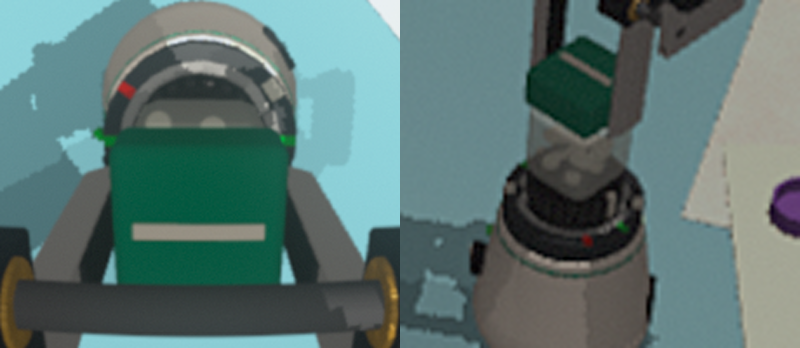

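The wrist view shows both green marks level and symmetric about the cup, in line with the bar. The scene view shows the cup upright in the socket. The moment about z is 0.31 N m, which fits the spring at the pulse mark. I'll let it settle, then hand in.

Request:
step_arm([
  [[0,0,0,0,0,0],[0,0,0,0,0,0],[0,0,0,0,0,0],[0,0,0,0,0,0],[0,0,0,0,0,0],[0,0,0,0,0,0]],
])

```text
time_s: 10.5
ee_pos: [0.584, 0.1974, 0.2014]
eef_rot: [3.141, -0.001, 1.266]
force: [-3.2, 1.1, 5.5]
grip_width: 0.0539
grip_force: 60.0
```

```bash
python3 -c "
from h import *
o=ctrl.get_obs();print(o['ee_pos'],o['eef_rot'],o['force'],o['moment'],o['joint_vel'][5]);print(ctrl.hand_in())"
```

```text
[0.58398211 0.19737782 0.20140051] [ 3.14135746e+00 -1.01522377e-03  1.26617871e+00] [-3.15841522  1.13089824  5.45983389] [0.32952391 1.07257642 0.22593457] 0.0002478385524065997
the job is handed in; nothing more can be done
None
```

I handed the job in at about 10.5 s with the teal-topped cup seated in the mill, twisted about 36° clockwise to the green pulse mark and still held at 60 N; the hand-in returned no verdict.

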